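# Crimp a badge in the lever press and keep it clamped

### The arm

A 6-joint arm with a two-finger parallel gripper is mounted at the origin on the work surface. World frame = base frame: x ahead of the robot, y to its left, z up, the work surface at z = 0. Lengths are in m, angles in rad, forces in N, time in s.
With the tool pointing down it reaches from about 0.35 to 0.925 m from the base axis. Payload 6.4 kg.
Tool frame: the origin (TCP) lies on the centre line of the jaws, within the pads' length; the fingertips stand 25 mm ahead of it and the grasp point (between the pads) lies 6 mm ahead of it (arm.tcp_to_tips is the distance from the TCP to the fingertips, in m); z points along the fingers, x is the direction in which the jaws open and shut, and the axes are right-handed (so a half turn about z gives the same grasp; the last joint's range is limited). The gripper opens to 85 mm and grips with 20 to 120 N. Pads are 22 mm wide; open, the fingers measure 114 mm over their backs; the gripper's body (76 mm by 85 mm) begins 54 mm behind the grasp point. The pads swing forward as they close: fully open they stand 13 mm farther back than shut.
Start: joints at [0.97, 0.245, 1.558, -0, 1.339, -0.174], TCP at [0.269, 0.592, 0.256] pointing down, gripper open.
Joint ranges: [-3.13, 3.13], [-1.02, 2.26], [0.13, 2.54], [-0.95, 4.09], [0.21, 2.88], [-2.74, 2.74]. Speed limits (rad/s): [2.57, 2.57, 3.14, 3.14, 3.14, 3.14].

### API

Orientations are given as a 3x3 rotation matrix whose columns are the frame's x, y, z axes.
In Python, from rig import arm, optics gives the robot as it stands.
- The arm moves only by the shell command python3 -m handwheel 'ROWS' [OPENING] [FORCE]. ROWS is JSON, a list of rows, each a list of 2 entries, a list of its own where there are three numbers: the shift along the world's x, y, z in m, then the turn, a rotation vector about the world's x, y, z in rad. In form: [[[dx, dy, dz], [wx, wy, wz]], ...]. A call has 1 to 20 rows; each row shifts and turns the commanded pose from where the row before left it; what a row does not reach is not made up. A row lasts 1/8 s, in which the tool goes at most 62.5 mm and 10.7 degrees, less where a joint would pass 70% of its speed; a pose out of reach is approached as far as the arm can. A call is refused whole if a number of a shift passes 0.0625 or a number of a turn 0.188, either way. A call with a gripper value outside its range is refused whole. OPENING is the opening, from 0 (shut) to 1 (fully open), set as the call begins (- or left out, the last holds). The fingers move at their own pace and stop on an object; FORCE is the grip in N (left out, the last holds). Time passes only in rows, so rows that do not move let the fingers close. It gives the time, the measured TCP pose, the force and the opening at its end, in the units of the state.
- arm.observe(): the state, without advancing time (a new reading comes with each control period).
- optics.camera(name): name is "scene" or "top" or "wrist"; returns the picture (420x560x3 uint8, red, green, blue); there is no depth.
- optics.camera_info(name): a dict with "K" (3x3 intrinsics, pixels), "distortion" ([k1, k2, p1, p2, k3] as OpenCV has them; the pictures are not rectified), "rvec" (rotation vector, rad) and "tvec" (3), from world to camera coordinates, as OpenCV has them. Camera axes: x right, y down, z forward; pixel columns grow to the right and rows downward; lengths in m; the calibration is good to about 2 mm. A picture is of the moment at which its call begins: read the wrist's pose just before it. camera_info takes no time and is no camera call; for the wrist camera it gives the pose at the moment of the call.
- arm.job_done(): hands the job in, once; it reports no verdict.
The state is a dict: "time": time; "joints": joint angles; "joint_vel": joint speeds; "joint_efforts": joint torques, N m; "ee_pos": TCP position; "ee_rot": TCP orientation; "force": force on the tool from outside, world axes, zero at the start; "torque": the same for the moment, N m; "gripper_width": finger opening in m.
Only numpy, scipy, OpenCV 4.12 (cv2) and the standard library are available. Lean on these libraries where they do the work, as an engineer would, in place of code of your own. Each camera call takes 0.05 s, during which the arm holds its last target. There are 200 camera calls.

### The job

Close up the badge that waits in the blue die of the green badge press: pull the die slide by its black knob all the way out to its stop on the knob's side, so that the blue die is fully home under the ram. Only then bring the press lever all the way down to its stop against its return spring, and finish still holding it down there with the gripper, leaving the other things on the table where they are.

Things in the scene. Friction and masses are not known exactly. Their poses are not given: they have to be found in the camera images.
- press: Green badge press, fixed to the table. Origin: on the table under the vertical ram axis; x points from its front to the column at its back, y to its left (knob side), z up. Base x -70..120 mm, 220 mm wide. Head x -35..100, 62 mm wide, underside 133, top 165 mm above the table; pivot ears to 205 mm; raised ram, 72 mm wide, hangs down to 96 mm. Only place and yaw vary.
- die_slide (a joint): Aluminium slide running sideways through the press with two 70 mm dies: blue, loaded with a flower badge, at its right end (press -y), bare steel at its left. Value in m, growing along press +y (left): 0 = right stop (steel die under the ram), 0.085 = left stop (blue die under the ram). Slides with 2 to 3 N of friction and stays where left.
- slide_knob (a point): Centre of the top of the slide's black upright knob, a cylinder 18 mm in diameter, top 83 mm and foot 37 mm above the table. It moves with the slide along the press's line x = 0: at press y = 97.5 mm at the right stop, 182.5 mm at the left stop.
- lever (a joint): The press lever, in rad. 0 = raised, kept there by a return spring, pointing forward (press -x) and 0.96 rad (55 degrees) above level; 1.05 = down on its stop, 0.09 rad below level. The spring needs 5 to 6 N across the grip point to start and 11 to 12 N at the stop, and lifts the lever again when let go. It drives the ram down 32 mm.
- press_handle: The lever: a straight round steel bar with a black rubber grip 26 mm in diameter, 100 to 200 mm from the pivot, then a red end cap 29 mm across and 8 mm long. Origin: on the hinge pivot, at press x = +30 mm, y = 0, 185 mm above the table. The hinge axis is y, parallel to the press's y; the bar runs along this body's own -x and swings in the press's plane y = 0.
- lever_grip (a point): Grip point on the bar's axis in the middle part of the rubber grip, 165 mm from the pivot. Raised: 320 mm above the table and 65 mm in front of (press -x of) the ram axis; fully down: 170 mm above the table and 134 mm in front.
- shell_bin: Bystander: clear plastic bin of steel badge shells, 110 x 90 x 45 mm, loose, on the press's right. Origin: centre of its underside.
- badge_a: Bystander: finished blue badge, 58 mm diameter, 9 mm thick, loose. Origin: centre of its underside.
- badge_b: Bystander: finished pink badge, 58 mm diameter, 9 mm thick, loose. Origin: centre of its underside.
- water_pot: Bystander: yellow water pot with brushes standing in it, 116 mm diameter at the rim, 115 mm high (brushes to about 200 mm), loose. Origin: centre of its underside.
- tape_roll: Bystander: roll of yellow masking tape lying flat, 90 mm diameter, 24 mm high, loose. Origin: centre of its underside.
- scissors: Bystander: pink-handled scissors lying flat, about 170 mm long, 12 mm high, loose. Origin: at the table under their screw.
- paint_tube: Bystander: metal paint tube lying flat, about 140 mm long, 26 mm high, loose. Origin: on the table under its middle.
- canvas: Bystander: small blank canvas panel lying flat, 140 x 180 x 18 mm, loose. Origin: centre of its underside.

How it is judged:
By the outcome, as a careful person would: the job done as asked, in the order asked, and still so for the second after the job is handed in, while the arm keeps its last pose, push and grip.
It also fails if it takes over 51 s, if anything falls off the work surface, if the arm or the gripper's body presses on something with over 40 N, if the wrist force passes 120 N, or if a joint passes its speed limit or range.

## Working session

There is one attempt and no reset: what is moved stays moved. The work goes in short steps, Python scripts to look and compute and a shell command to move; the robot and the scene stay as the last step left them, time stands still between calls to the robot, and variables do not carry over. Pictures are saved under pics/ and viewed, about 8 in all and at most 12, crops included, and the job is handed in when it is done.

```bash
ls; mkdir -p pics
python3 - <<'E'
from rig import arm, optics
import cv2
for n in ("scene","top"):
    cv2.imwrite(f"pics/{n}1.png",optics.camera(n)[:,:,::-1])
print(arm.observe())
E
```

```text
pics
{'time': 0.1, 'joints': array([ 9.69901957e-01,  2.45755490e-01,  1.55888989e+00, -2.66479754e-06,
        1.33871329e+00, -1.74130837e-01]), 'joint_vel': array([-0.00028014, -0.00103501, -0.00311917,  0.00113129, -0.0007347 ,
        0.00031218]), 'joint_efforts': array([-3.43030124e-04, -4.30669641e+01, -3.27131331e+01, -8.99191855e-05,
        2.79203530e-03,  4.27713843e-06]), 'ee_pos': array([0.26880192, 0.59131051, 0.25528448]), 'ee_rot': array([[ 4.13925359e-01,  9.10310279e-01, -9.96333401e-04],
       [ 9.10309162e-01, -4.13926447e-01, -1.45813210e-03],
       [-1.73976139e-03, -3.03413568e-04, -9.99998441e-01]]), 'force': array([-0.61401088,  0.4360952 , -0.22522308]), 'torque': array([-0.02659101, -0.0401229 , -0.00398249]), 'gripper_width': 0.08563550726939212}
```

View pics/scene1.png

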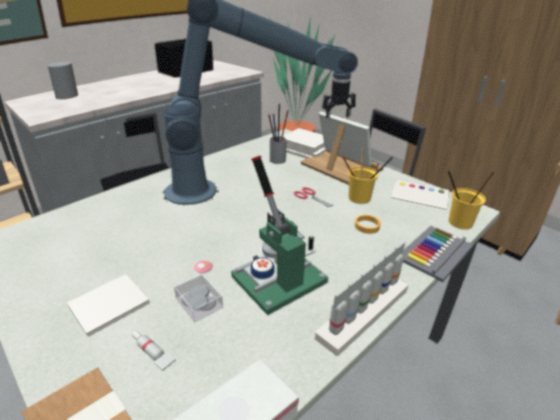

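View pics/top1.png

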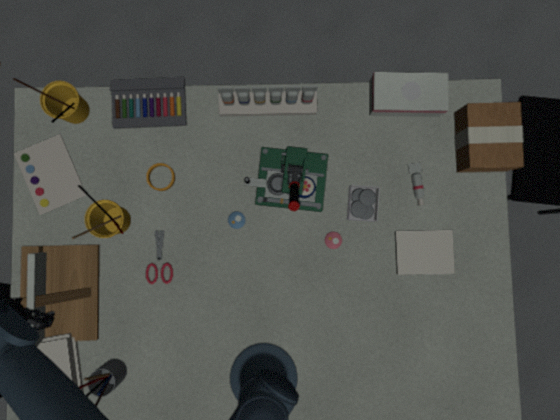

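The scene view shows the press in mid-table, with its lever raised towards the robot. In the top view the knob is at about (247,180), the red cap at (294,206) and the base at about (292,180). The blue badge (236,220) is near the knob, with its foot area clear. I'll measure next.

```bash
cat > h.py <<'E'
import numpy as np, cv2
from rig import arm, optics
def ray(info,px):
    R=cv2.Rodrigues(np.array(info["rvec"],float))[0]; t=np.array(info["tvec"],float).ravel()
    u=cv2.undistortPoints(np.array(px,float).reshape(-1,1,2),np.array(info["K"]),np.array(info["distortion"])).reshape(-1,2)
    return -R.T@t, np.c_[u,np.ones(len(u))]@R
def onplane(info,px,z):
    c,d=ray(info,px); return c+d*((z-c[2])/d[:,2])[:,None]
def cross(ia,pa,ib,pb):
    (a,da),(b,db)=ray(ia,pa),ray(ib,pb); da=da[0]/np.linalg.norm(da);db=db[0]/np.linalg.norm(db)
    s=np.linalg.lstsq(np.c_[da,-db],b-a,rcond=None)[0]; p,q=a+s[0]*da,b+s[1]*db
    return (p+q)/2,np.linalg.norm(p-q)
E
python3 - <<'E'
from h import *
T=cv2.imread("pics/top1.png");S=cv2.imread("pics/scene1.png")
it,is_=optics.camera_info("top"),optics.camera_info("scene")
def cen(I,box,f):
    x0,y0,x1,y1=box;h=cv2.cvtColor(I[y0:y1,x0:x1],cv2.COLOR_BGR2HSV).astype(int)
    m=f(h[...,0],h[...,1],h[...,2]); v,u=np.nonzero(m); return np.array([u.mean()+x0,v.mean()+y0]),m.sum(),m
red=lambda H,s,v:((H<8)|(H>172))&(s>130)&(v>60)
dark=lambda H,s,v:(v<55)
ct,n,_=cen(T,(280,190,310,220),red);print("cap top",ct,n,onplane(it,[ct],.355))
cs,n,_=cen(S,(245,145,275,170),red);print("cap scene",cs,n); print(cross(it,ct,is_,cs))
kt,n,_=cen(T,(238,170,256,190),dark);print("knob",kt,n,onplane(it,[kt],.083),onplane(it,[kt],.06))
ks,n,_=cen(S,(303,232,318,254),dark);print("knobscene",ks,n,cross(it,kt,is_,ks))
_,_,m=cen(T,(250,140,335,218),lambda H,s,v:(H>55)&(H<95)&(s>80))
r=cv2.minAreaRect(np.argwhere(m)[:,::-1].astype(np.float32));b=cv2.boxPoints(r)+[250,140]
print(b)
for z in(.0,.02,.03):
    q=onplane(it,b,z);print(z,q.round(4).tolist(),[np.linalg.norm(q[i]-q[i-1]).round(4) for i in range(4)],q.mean(0))
c=[cv2.resize(T[140:225,225:340],None,fx=6,fy=6,interpolation=cv2.INTER_CUBIC)]
cv2.imwrite("pics/c1.png",c[0])
E
```

```text
cap top [293.81707317 205.37804878] 82 [[ 0.51666793 -0.08826372  0.355     ]]
cap scene [256.125  158.1875] 16
(array([ 0.51684495, -0.08859969,  0.35115377]), np.float64(0.00030000914611827254))
knob [246.88888889 180.27777778] 18 [[0.6168367  0.03908979 0.083     ]] [[0.61985636 0.04019483 0.06      ]]
knobscene [310.34782609 243.47826087] 23 (array([0.61983839, 0.03990008, 0.05655842]), np.float64(0.0013046630491911982))
[[255.28683472 203.70402527]
 [261.85331726 143.51127434]
 [327.92159271 150.71871948]
 [321.35511017 210.91146851]]
0.0 [[0.5501, 0.017, 0.0], [0.7486, -0.0084, 0.0], [0.7201, -0.2253, 0.0], [0.5221, -0.1982, 0.0]] [np.float64(0.217), np.float64(0.2001), np.float64(0.2188), np.float64(0.1998)] [ 0.63524473 -0.1037203   0.        ]
0.02 [[0.5486, 0.0164, 0.02], [0.7443, -0.0086, 0.02], [0.7162, -0.2225, 0.02], [0.521, -0.1958, 0.02]] [np.float64(0.2139), np.float64(0.1973), np.float64(0.2158), np.float64(0.197)] [ 0.63251418 -0.10263391  0.02      ]
0.03 [[0.5478, 0.0161, 0.03], [0.7422, -0.0087, 0.03], [0.7142, -0.2211, 0.03], [0.5204, -0.1946, 0.03]] [np.float64(0.2124), np.float64(0.1959), np.float64(0.2142), np.float64(0.1956)] [ 0.63114891 -0.10209072  0.03      ]
```

View pics/c1.png

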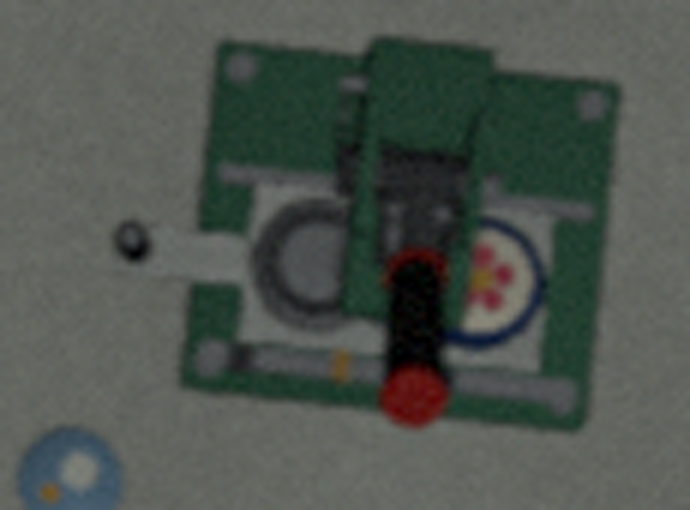

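The crop shows the slide about halfway, with its knob at (247,180) in the full picture (about 0.62, 0.04). The steel and blue dies sit either side of the head. Estimates: press yaw about -0.13, origin about (0.605, -0.100), and about 43 mm still to pull. I'll go above the knob with the jaws along press y.

```bash
python3 -m handwheel '[[[0,0,0.04],[0,0,0]],[[0.025,-0.0395,0],[0,0,0.0212]],[[0.025,-0.0395,0],[0,0,0.0212]],[[0.025,-0.0395,0],[0,0,0.0212]],[[0.025,-0.0395,0],[0,0,0.0212]],[[0.025,-0.0395,0],[0,0,0.0212]],[[0.025,-0.0395,0],[0,0,0.0212]],[[0.025,-0.0395,0],[0,0,0.0212]],[[0.025,-0.0395,0],[0,0,0.0212]],[[0.025,-0.0395,0],[0,0,0.0212]],[[0.025,-0.0395,0],[0,0,0.0212]],[[0.025,-0.0395,0],[0,0,0.0212]],[[0.025,-0.0395,0],[0,0,0.0212]],[[0.025,-0.0395,0],[0,0,0.0212]],[[0.025,-0.0395,0],[0,0,0.0212]],[[0,0,-0.04],[0,0,0]],[[0,0,-0.04],[0,0,0]],[[0,0,-0.03],[0,0,0]],[[0,0,0],[0,0,0]],[[0,0,0],[0,0,0]]]' 1 60
python3 - <<'E'
from h import *
o=arm.observe();print(o["time"],o["ee_pos"],o["ee_rot"].round(3),o["force"])
i=optics.camera_info("wrist");W=optics.camera("wrist")
cv2.imwrite("pics/w1.png",W[:,:,::-1]);np.save("wi.npy",i,allow_pickle=True)
for p in ([.62,.04,.083],):
    print(cv2.projectPoints(np.array([p]),np.array(i["rvec"],float),np.array(i["tvec"],float),np.array(i["K"]),np.array(i["distortion"]))[0])
E
```

```text
time: 2.6
ee_pos: [0.6198, 0.0387, 0.1876]
ee_rot: [[0.13, 0.992, 0.002], [0.992, -0.13, -0.0], [-0.0, 0.002, -1.0]]
force: [-0.7, 0.7, 1.1]
gripper_width: 0.0853
2.6 [0.61975818 0.03866578 0.18764505] [[ 0.13   0.992  0.002]
 [ 0.992 -0.13  -0.   ]
 [-0.     0.002 -1.   ]] [-0.66747491  0.71149803  1.09192639]
[[[281.65972499 218.97083458]]]
```

View pics/w1.png

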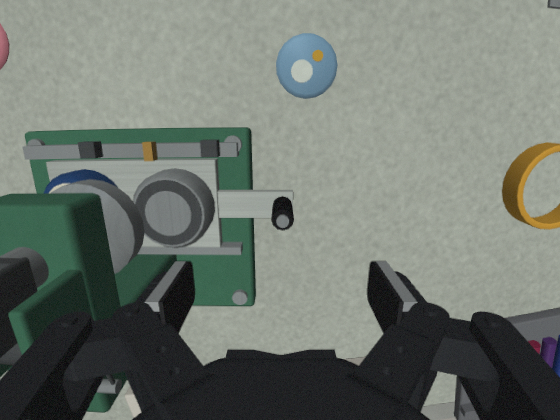

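The wrist view puts the knob top at (282,221), and I predicted (282,219), so the position is confirmed. The slide's edges run parallel to the image rows, so the yaw is good too. I'll go down half-open to clear the steel die, then grip.

```bash
python3 -m handwheel '[[[0,0,0],[0,0,0]],[[0,0,0],[0,0,0]],[[0,0,-0.03],[0,0,0]],[[0,0,-0.03],[0,0,0]],[[0,0,-0.03],[0,0,0]],[[0,0,-0.015],[0,0,0]],[[0,0,-0.011],[0,0,0]],[[0,0,0],[0,0,0]]]' 0.5 40
python3 -m handwheel '[[[0,0,0],[0,0,0]],[[0,0,0],[0,0,0]],[[0,0,0],[0,0,0]],[[0,0,0],[0,0,0]],[[0,0,0],[0,0,0]],[[0,0,0],[0,0,0]]]' 0 40
```

```text
time: 3.65
ee_pos: [0.6191, 0.0387, 0.0702]
ee_rot: [[0.13, 0.992, -0.0], [0.992, -0.13, 0.0], [-0.0, -0.0, -1.0]]
force: [-0.2, 0.6, -0.5]
gripper_width: 0.0429
time: 4.4
ee_pos: [0.62, 0.0387, 0.0717]
ee_rot: [[0.13, 0.992, 0.002], [0.992, -0.13, -0.0], [0.0, 0.002, -1.0]]
force: [-0.5, 1.2, 6.1]
gripper_width: 0.0168
```

```bash
python3 -m handwheel '[[[0.0005,0.004,0],[0,0,0]],[[0.001,0.008,0],[0,0,0]],[[0.001,0.008,0],[0,0,0]],[[0.001,0.008,0],[0,0,0]],[[0.0008,0.006,0],[0,0,0]],[[0.0005,0.004,0],[0,0,0]],[[0,0,0],[0,0,0]]]'
python3 -m handwheel '[[[0.0003,0.002,0],[0,0,0]],[[0.0003,0.002,0],[0,0,0]],[[0,0,0],[0,0,0]]]'
python3 -m handwheel '[[[0.0003,0.002,0],[0,0,0]],[[0.0003,0.002,0],[0,0,0]],[[0,0,0],[0,0,0]]]'
```

```text
time: 5.28
ee_pos: [0.6249, 0.0766, 0.0717]
ee_rot: [[0.129, 0.992, 0.002], [0.992, -0.129, -0.0], [-0.0, 0.003, -1.0]]
force: [-0.6, -0.1, 6.6]
gripper_width: 0.0168
time: 5.65
ee_pos: [0.6254, 0.0803, 0.0716]
ee_rot: [[0.13, 0.992, 0.002], [0.992, -0.13, -0.001], [-0.001, 0.002, -1.0]]
force: [-0.5, -0.5, 5.6]
gripper_width: 0.0172
time: 6.02
ee_pos: [0.6256, 0.0819, 0.0716]
ee_rot: [[0.129, 0.992, 0.0], [0.992, -0.129, -0.005], [-0.005, 0.001, -1.0]]
force: [-3.8, -11.1, 7.3]
gripper_width: 0.017
```

The force rose to 11 N at y = 0.082, and I expected the stop near 0.081. One small extra push, then release, lift and check.

```bash
python3 -m handwheel '[[[0.0002,0.0015,0],[0,0,0]],[[0,0,0],[0,0,0]]]'
python3 -m handwheel '[[[0,0,0],[0,0,0]],[[0,0,0],[0,0,0]],[[0,0,0],[0,0,0]],[[0,0,0.02],[0,0,0]],[[0,0,0.04],[0,0,0]],[[0,0,0.05],[0,0,0]],[[0,0,0.05],[0,0,0]],[[0,0,0],[0,0,0]],[[0,0,0],[0,0,0]]]' 0.5
python3 - <<'E'
from h import *
o=arm.observe();print(o["ee_pos"])
i=optics.camera_info("wrist");W=optics.camera("wrist")
cv2.imwrite("pics/w2.png",W[:,:,::-1])
g=lambda p:cv2.projectPoints(np.array([p]),np.array(i["rvec"],float),np.array(i["tvec"],float),np.array(i["K"]),np.array(i["distortion"]))[0].ravel()
for y in(.0775,.0795,.0815,.0835):print(y,g([.6255,y,.083]))
E
```

```text
time: 6.28
ee_pos: [0.6256, 0.082, 0.0716]
ee_rot: [[0.129, 0.992, -0.001], [0.992, -0.129, -0.007], [-0.007, 0.0, -1.0]]
force: [-4.2, -16.7, 9.5]
gripper_width: 0.0169
time: 7.4
ee_pos: [0.6251, 0.0864, 0.2309]
ee_rot: [[0.129, 0.992, 0.001], [0.992, -0.129, 0.0], [0.0, 0.001, -1.0]]
force: [-0.1, -0.5, -0.0]
gripper_width: 0.0429
[0.6251055  0.08642357 0.23088439]
0.0775 [270.48593574 206.07513589]
0.0795 [272.62980825 205.8052643 ]
0.0815 [274.7749456  205.53527512]
0.0835 [276.92130723 205.26517353]
```

View pics/w2.png

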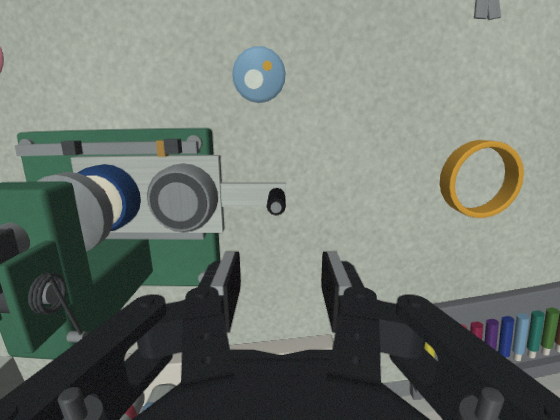

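The knob top is at (276,208), which gives y ≈ 0.082. The orange index now touches the black stop block on the rail at about (165,148), so the slide is at its left stop: it moved 43.7 mm and 43 mm was expected. Refined origin: about (0.603, -0.0995). Next I go above the lever grip.

```bash
python3 -m handwheel '[[[0,0,0.047],[0,0,0]],[[0,0,0.047],[0,0,0]],[[0,0,0.047],[0,0,0]],[[0,0,0.047],[0,0,0]],[[0,0,0.047],[0,0,0]],[[-0.0173,-0.0354,0],[0,0,0]],[[-0.0173,-0.0354,0],[0,0,0]],[[-0.0173,-0.0354,0],[0,0,0]],[[-0.0173,-0.0354,0],[0,0,0]],[[-0.0173,-0.0354,0],[0,0,0]],[[0,0,0],[0,0,0]],[[0,0,0],[0,0,0]]]' 0.75 60
python3 - <<'E'
from h import *
o=arm.observe();print(o["ee_pos"])
i=optics.camera_info("wrist");W=optics.camera("wrist")
cv2.imwrite("pics/w3.png",W[:,:,::-1])
O=np.array([.603,-.0995]);X=np.array([.9916,-.129])
g=lambda p:cv2.projectPoints(np.array([p]),np.array(i["rvec"],float),np.array(i["tvec"],float),np.array(i["K"]),np.array(i["distortion"]))[0].ravel()
for r in(100,165,208):
    print(r,g(np.r_[O+X*(.030-r/1e3*np.cos(.96)),.185+r/1e3*np.sin(.96)]))
E
```

```text
time: 8.95
ee_pos: [0.5388, -0.0904, 0.4641]
ee_rot: [[0.13, 0.992, -0.002], [0.992, -0.13, 0.001], [0.001, -0.002, -1.0]]
force: [0.2, 0.2, 0.0]
gripper_width: 0.064
[ 0.53883439 -0.09044464  0.4641217 ]
100 [279.27960654 225.57825393]
165 [279.08507978 206.1733209 ]
208 [278.89989645 187.63132038]
```

View pics/w3.png

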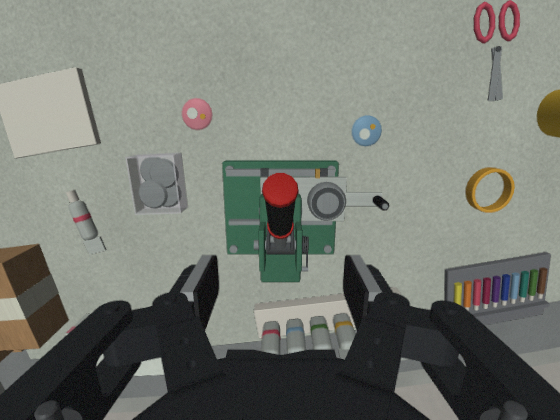

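The cap is at (280,190) and I predicted (279,188), so the alignment is good. Descend and grip.

```bash
python3 -m handwheel '[[[0,0,-0.03],[0,0,0]],[[0,0,-0.04],[0,0,0]],[[0,0,-0.03],[0,0,0]],[[0,0,-0.02],[0,0,0]],[[0,0,-0.012],[0,0,0]],[[0,0,0],[0,0,0]]]'
python3 -m handwheel '[[[0,0,0],[0,0,0]],[[0,0,0],[0,0,0]],[[0,0,0],[0,0,0]],[[0,0,0],[0,0,0]],[[0,0,0],[0,0,0]]]' 0 60
python3 - <<'E'
import numpy as np
p=lambda a:np.array([30-165*np.cos(.96-a),185+165*np.sin(.96-a)])
q=p(0)
for a in np.arange(.07,1.06,.07):
    d=p(a)-q;q=p(a);print(round(a,2),(d[0]*.9916).round(1),(-d[0]*.129).round(1),d[1].round(1),q.round(1))
E
```

```text
time: 9.75
ee_pos: [0.5388, -0.0905, 0.3329]
ee_rot: [[0.129, 0.992, -0.001], [0.992, -0.129, 0.0], [0.0, -0.001, -1.0]]
force: [0.1, -0.2, -0.1]
gripper_width: 0.064
time: 10.38
ee_pos: [0.5392, -0.091, 0.3347]
ee_rot: [[0.13, 0.992, 0.002], [0.992, -0.13, -0.001], [-0.001, 0.002, -1.0]]
force: [-1.1, 0.4, 5.4]
gripper_width: 0.0244
0.07 -9.1 1.2 -6.9 [-73.9 313.2]
0.14 -8.6 1.1 -7.6 [-82.6 305.6]
0.21 -8.1 1.1 -8.2 [-90.7 297.5]
0.28 -7.5 1.0 -8.7 [-98.3 288.8]
0.35 -6.9 0.9 -9.2 [-105.2  279.5]
0.42 -6.2 0.8 -9.7 [-111.5  269.8]
0.49 -5.5 0.7 -10.1 [-117.1  259.7]
0.56 -4.8 0.6 -10.5 [-122.   249.3]
0.63 -4.1 0.5 -10.8 [-126.1  238.5]
0.7 -3.3 0.4 -11.0 [-129.5  227.4]
0.77 -2.6 0.3 -11.3 [-132.   216.2]
0.84 -1.8 0.2 -11.4 [-133.8  204.8]
0.91 -1.0 0.1 -11.5 [-134.8  193.2]
0.98 -0.2 0.0 -11.5 [-135.   181.7]
1.05 0.6 -0.1 -11.5 [-134.3  170.2]
```

Gripped at 24 mm. Start along the arc and watch the forces.

```bash
python3 -m handwheel '[[[-0.0091,0.0012,-0.0069],[0,0,0]],[[-0.0086,0.0011,-0.0076],[0,0,0]],[[-0.0081,0.0011,-0.0082],[0,0,0]],[[-0.0075,0.001,-0.0087],[0,0,0]],[[0,0,0],[0,0,0]]]'
python3 -m handwheel '[[[-0.0069,0.0009,-0.0092],[0,0,0]],[[-0.0062,0.0008,-0.0097],[0,0,0]],[[-0.0055,0.0007,-0.0101],[0,0,0]],[[-0.0048,0.0006,-0.0105],[0,0,0]],[[0,0,0],[0,0,0]]]'
```

```text
time: 11.0
ee_pos: [0.5061, -0.0867, 0.3062]
ee_rot: [[0.13, 0.992, 0.004], [0.992, -0.13, -0.002], [-0.001, 0.005, -1.0]]
force: [-7.1, 1.9, 18.1]
gripper_width: 0.0244
time: 11.62
ee_pos: [0.4821, -0.0836, 0.2649]
ee_rot: [[0.129, 0.992, 0.001], [0.992, -0.129, -0.001], [-0.001, 0.001, -1.0]]
force: [-7.6, 2.7, 15.2]
gripper_width: 0.0243
```

```bash
python3 -m handwheel '[[[-0.0041,0.0005,-0.0108],[0,0,0]],[[-0.0033,0.0004,-0.011],[0,0,0]],[[-0.0026,0.0003,-0.0113],[0,0,0]],[[-0.0018,0.0002,-0.0114],[0,0,0]],[[-0.001,0.0001,-0.0115],[0,0,0]],[[-0.0002,0,-0.0115],[0,0,0]],[[0,0,0],[0,0,0]]]'
python3 -m handwheel '[[[0.0003,0,-0.006],[0,0,0]],[[0.0003,0,-0.0055],[0,0,0]],[[0,0,0],[0,0,0]],[[0,0,0],[0,0,0]]]'
python3 -m handwheel '[[[0,0,-0.003],[0,0,0]],[[0,0,0],[0,0,0]]]'
```

```text
time: 12.5
ee_pos: [0.4695, -0.0819, 0.1964]
ee_rot: [[0.129, 0.992, 0.001], [0.992, -0.129, -0.0], [0.0, 0.001, -1.0]]
force: [-6.8, 1.9, 13.8]
gripper_width: 0.0241
time: 13.0
ee_pos: [0.4699, -0.082, 0.1852]
ee_rot: [[0.129, 0.992, -0.0], [0.992, -0.129, -0.0], [-0.0, -0.0, -1.0]]
force: [-9.2, 3.0, 12.9]
gripper_width: 0.0245
time: 13.25
ee_pos: [0.4701, -0.082, 0.1822]
ee_rot: [[0.13, 0.992, 0.001], [0.992, -0.13, -0.0], [-0.0, 0.001, -1.0]]
force: [-7.4, 2.4, 13.9]
gripper_width: 0.0243
```

```bash
python3 -m handwheel '[[[0,0,-0.003],[0,0,0]],[[0,0,0],[0,0,0]]]'
python3 -m handwheel '[[[0,0,-0.003],[0,0,0]],[[0,0,0],[0,0,0]]]'
```

```text
time: 13.5
ee_pos: [0.4702, -0.082, 0.1794]
ee_rot: [[0.13, 0.992, 0.001], [0.992, -0.13, -0.0], [-0.0, 0.001, -1.0]]
force: [-8.6, 3.0, 14.6]
gripper_width: 0.024
time: 13.75
ee_pos: [0.4706, -0.0821, 0.1766]
ee_rot: [[0.13, 0.992, 0.002], [0.992, -0.13, -0.001], [-0.0, 0.002, -1.0]]
force: [-5.2, 3.2, 13.6]
gripper_width: 0.0242
```

No stop force yet, so the bar may be slipping in the pads. Take a look.

Run:
```python
from h import *
S=optics.camera("scene")[:,:,::-1];W=optics.camera("wrist")[:,:,::-1]
a=cv2.resize(S[140:320,200:350],(500,600),interpolation=cv2.INTER_CUBIC)
b=cv2.resize(W[120:420,130:430],(300,300))
c=np.zeros((600,800,3),np.uint8);c[:,:500]=a;c[:300,500:]=b
cv2.imwrite("pics/c4.png",c)
```

```text
(no output)
```

View pics/c4.png

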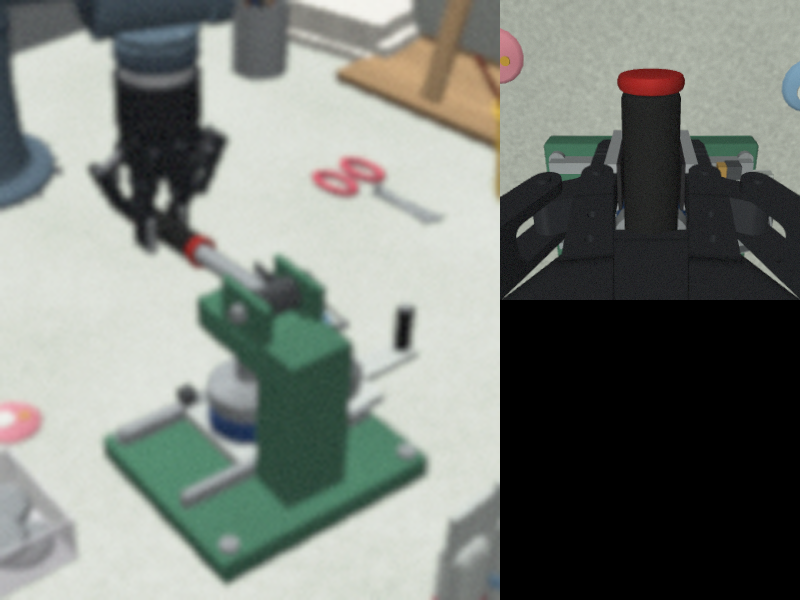

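The scene crop shows the lever close to level and the ram just above or on the blue die. The wrist view shows the bar well between the pads. I'll check the angle from the cap's projection, then firm up the grip and push on in small steps.

```bash
cat > cap.py <<'E'
from h import *
o=arm.observe();i=optics.camera_info("wrist");W=optics.camera("wrist")
h=cv2.cvtColor(W,cv2.COLOR_RGB2HSV).astype(int)[150:260,240:320]
m=((h[...,0]<8)|(h[...,0]>172))&(h[...,1]>130)&(h[...,2]>60)
v=np.nonzero(m[:,38:43].sum(1)>2)[0]+150;print("cap rows",v.min(),v.max(),"tcp",o["ee_pos"].round(4),o["force"].round(1),o["gripper_width"])
O=np.array([.603,-.0995]);X=np.array([.9916,-.129])
def g(x,z):
    return cv2.projectPoints(np.array([np.r_[O+X*x,z]]),np.array(i["rvec"],float),np.array(i["tvec"],float),np.array(i["K"]),np.array(i["distortion"]))[0].ravel()[1]
for a in (.9,.95,1,1.05):
    t=.96-a;f=lambda r,n:g(.03-r*np.cos(t)+n*np.sin(t),.185+r*np.sin(t)+n*np.cos(t))
    print(a,"end/lower, end/upper, inner/upper",[round(f(*k),1) for k in((.208,-.0145),(.208,.0145),(.2,.0145))],"grip z",.185+.165*np.sin(t))
E
python3 -m handwheel '[[[0,0,0],[0,0,0]],[[0,0,0],[0,0,0]]]' 0 100; python3 cap.py
```

```text
time: 14.1
ee_pos: [0.4706, -0.0821, 0.1768]
ee_rot: [[0.13, 0.992, 0.002], [0.992, -0.13, -0.001], [-0.0, 0.002, -1.0]]
force: [-7.7, 2.9, 14.4]
gripper_width: 0.0237
cap rows 189 215 tcp [ 0.4706 -0.0821  0.1768] [-7.7  2.9 14.4] 0.02370164343321055
0.9 end/lower, end/upper, inner/upper [np.float64(197.6), np.float64(227.7), np.float64(252.1)] grip z 0.19489406106910834
0.95 end/lower, end/upper, inner/upper [np.float64(192.4), np.float64(213.6), np.float64(236.6)] grip z 0.1866499725001375
1 end/lower, end/upper, inner/upper [np.float64(189.1), np.float64(203.5), np.float64(224.9)] grip z 0.17840175985920537
1.05 end/lower, end/upper, inner/upper [np.float64(187.3), np.float64(196.3), np.float64(216.3)] grip z 0.17017003938232816
```

Cap rows 189–215 point to an angle of about 1.0–1.05. Press further until the stop shows in the force.

```bash
python3 -m handwheel '[[[0,0,-0.003],[0,0,0]],[[0,0,0],[0,0,0]]]'
python3 -m handwheel '[[[0,0,-0.003],[0,0,0]],[[0,0,0],[0,0,0]]]'; python3 cap.py
```

```text
time: 14.4
ee_pos: [0.4708, -0.0821, 0.1742]
ee_rot: [[0.13, 0.992, 0.003], [0.992, -0.13, -0.001], [-0.0, 0.003, -1.0]]
force: [-8.9, 3.5, 17.2]
gripper_width: 0.0237
time: 14.65
ee_pos: [0.471, -0.0822, 0.1737]
ee_rot: [[0.13, 0.992, 0.001], [0.992, -0.13, -0.001], [-0.0, 0.001, -1.0]]
force: [-18.2, 6.7, 34.6]
gripper_width: 0.0233
cap rows 189 214 tcp [ 0.471  -0.0822  0.1737] [-18.2   6.7  34.6] 0.02328858349368521
0.9 end/lower, end/upper, inner/upper [np.float64(198.7), np.float64(230.1), np.float64(255.3)] grip z 0.19489406106910834
0.95 end/lower, end/upper, inner/upper [np.float64(193.3), np.float64(215.4), np.float64(239.0)] grip z 0.1866499725001375
1 end/lower, end/upper, inner/upper [np.float64(189.8), np.float64(204.8), np.float64(226.8)] grip z 0.17840175985920537
1.05 end/lower, end/upper, inner/upper [np.float64(188.0), np.float64(197.4), np.float64(217.9)] grip z 0.17017003938232816
```

The stop is reached: the force doubled from 17 to 35 N over only 0.5 mm. Hold, and check that it stays steady.

```bash
python3 -m handwheel '[[[0,0,0],[0,0,0]],[[0,0,0],[0,0,0]],[[0,0,0],[0,0,0]],[[0,0,0],[0,0,0]],[[0,0,0],[0,0,0]],[[0,0,0],[0,0,0]],[[0,0,0],[0,0,0]],[[0,0,0],[0,0,0]]]'
python3 cap.py | head -1
python3 - <<'E'
from h import *
S=optics.camera("scene")[:,:,::-1];T=optics.camera("top")[:,:,::-1]
c=np.zeros((600,800,3),np.uint8);c[:,:400]=cv2.resize(S[180:330,220:320],(400,600),interpolation=cv2.INTER_CUBIC)
c[:300,400:]=cv2.resize(T[:300],(400,300))
cv2.imwrite("pics/c5.png",c)
E
```

```text
time: 15.7
ee_pos: [0.4709, -0.0822, 0.1737]
ee_rot: [[0.13, 0.992, 0.002], [0.992, -0.13, -0.001], [-0.0, 0.002, -1.0]]
force: [-18.2, 5.9, 32.5]
gripper_width: 0.0236
cap rows 189 214 tcp [ 0.4709 -0.0822  0.1737] [-18.2   5.9  32.5] 0.023559227979491174
```

View pics/c5.png

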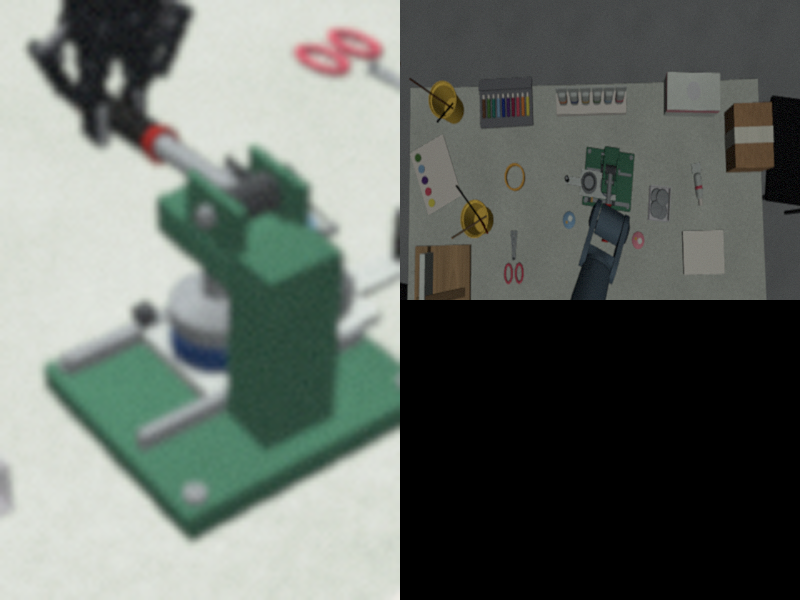

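The ram (200,300 in the left crop) sits square on the blue die. The lever is slightly below level, the bystanders haven't moved, and the pose and force are steady over 1 s. Handing in.

```bash
python3 -c "
from rig import arm
arm.job_done();o=arm.observe();print(o['time'],o['ee_pos'],o['force'])"
```

```text
the job is handed in; nothing more can be done
the job is handed in; nothing more can be done
```

The badge is pressed and the job handed in at about 16 s, with the gripper still holding the lever down on its stop.

- **Slide:** I pulled it by the knob 43.7 mm, from about halfway, to its left stop. The stop showed as a force rise to 11–17 N. Afterwards the wrist camera put the knob at y ≈ 0.082 m (expected 0.081), with the rail's index against its stop block.
- **Lever:** I gripped the rubber grip and followed its arc down. At the end the force doubled from 17 to 35 N over 0.5 mm of travel. It then held steady for 1 s, at about 32 N vertically and 18 N sideways.
- **Checks that disagreed:** The bar swivelled and slipped a little in the pads, so the tool stopped about 10 mm lower than the arc predicted. I raised the grip from 60 N to 100 N. From the wrist camera, the cap's lower edge put the lever at 1.0–1.05 rad and its upper edge at about 1.05 rad or slightly more, so the stop rests mainly on the force rise.
- **Other things on the table:** In the last pictures the ram sat square on the blue die and nothing else had visibly moved.

The state could not be read after hand-in, so there is no reading from the final second.

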